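# Reload the tint bottles in reverse order

## Robot

A 6-joint arm with a two-finger parallel gripper is mounted at the origin on a cart in front of the work surface, level with it; the furniture and walls round the work are solid. World frame = base frame: x ahead of the robot, y to its left, z up, the work surface at z = 0. Lengths are in m, angles in rad, forces in N, time in s.
With the tool pointing down it reaches from about 0.35 to 0.875 m from the base axis. Payload 4.2 kg.
Tool frame: the origin (TCP) lies midway between the tips of the shut fingers; the grasp point (between the pads) lies 19 mm behind it (r.tcp_to_grasp is the distance from the TCP to the grasp point, in m); z points along the fingers, x is the direction in which the jaws open and shut, and the axes are right-handed (so a half turn about z gives the same grasp; the last joint's range is limited). The gripper opens to 85 mm and grips with 20 to 120 N. Pads are 22 mm wide; open, the fingers measure 114 mm over their backs; the gripper's body (76 mm by 85 mm) begins 54 mm behind the grasp point. The pads swing forward as they close: fully open they stand 13 mm farther back than shut.
Start: joints at [-1.068, 0.385, 0.008, 0, -1.194, -0.259], TCP at [0.151, -0.606, 0.207] pointing down, gripper open.
Joint ranges: [-3.14, 3.14], [-1.21, 2.06], [-1.07, 1.41], [-3.16, 2.05], [-2.99, -0.16], [-3.1, 3.1]. Speed limits (rad/s): [2.79, 2.79, 3.14, 3.14, 3.14, 3.14].

## Interface

Orientations are given as a rotation vector (axis times angle).
In Python, from bench import r gives the robot as it stands.
- The arm moves only by the tool servo_tool, never from a script. Its argument "targets" is text: rows parted by semicolons, each of 5 numbers parted by spaces: the shift along the world's x, y, z in m, then the turn about the world's z in degrees, then the finger opening in m, from 0 to 0.0854. In form: dx dy dz twist grip; .... A call has 1 to 12 rows; each row shifts and turns the commanded pose from where the row before left it; what a row does not reach is not made up. A row lasts 1/10 s, in which the tool goes at most 50 mm and 8.59 degrees, less where a joint would pass 70% of its speed; a pose out of reach is approached as far as the arm can. A call with a gripper value outside its range is refused whole. The fingers move at their own pace and stop on an object; "newtons" is the grip in N (left out, the last holds). Time passes only in rows, so rows that do not move let the fingers close. It gives the time, the measured TCP pose, the force and the opening at its end, in the units of the state.
- r.get_obs(): the state, without advancing time (a new reading comes with each control period).
- r.camera(name): name is "scene" or "top" or "wrist"; returns a dict with "image" (384x512x3 uint8, red, green, blue), "z_map" (384x512 float32, m along the optical axis (not along the pixel's ray), 0 where there is no reading), "K" (3x3 intrinsics, pixels), "k1" (the pictures are not rectified: a ray, as slopes to the right and down, at radius r is drawn at 1 + k1 r^2 times it, then the intrinsics apply), "eye" and "rotation" of the camera in the world; the wrist camera has in their place "hand_eye" (4x4, takes a point from camera to tool coordinates, whose origin is the TCP and whose axes are the tool frame's). Camera axes: x right, y up, looking along -z (the intrinsics and any distortion apply to the point x, -y, -z); pixel columns grow to the right and rows downward; lengths in m; the calibration is good to about 2 mm. A picture is of the moment at which its call begins: read the wrist's pose just before it.
- r.hand_in(): hands the job in, once; it reports no verdict.
The state is a dict: "t": time; "joint_positions": joint angles; "qvel": joint speeds; "joint_torque": joint torques, N m; "ee_pos": TCP position; "tcp_rot": TCP orientation; "force": force on the tool from outside, world axes, zero at the start; "wrist_torque": the same for the moment, N m; "width": finger opening in m.
Only numpy, scipy, OpenCV 4.12 (cv2) and the standard library are available. Lean on these libraries where they do the work, as an engineer would, in place of code of your own. Each camera call takes 0.05 s, during which the arm holds its last target.

## Task

Move the four tint bottles from the wooden bench rack into the wells of the grey travel rack in reverse order, one to a well: the bottle that stands leftmost in the wooden rack, as seen from the robot, goes into the rightmost well of the grey one, the second from the left into the second from the right, and so on. Each must stand upright on the bottom of its well, let go.

Things in the scene. Friction and masses are not known exactly. Their poses are not given: they have to be found in the camera images.
- bench_rack: Wooden rack, full at the start: light block with dark end cheeks, x 104, y 292 mm, top face at 30 mm (cheeks 36), fixed. Four round wells 50 mm wide in a row at y = +97.5, +32.5, -32.5, -97.5 mm, x = 0; well floor 8 mm above the origin. A coloured tag lies before each well. Origin: centre of underside; x away from the robot, y left along the row, z up; turned up to 20 degrees.
- travel_rack: Rack to fill, empty at the start: grey plastic block with dark steel end cheeks, x 84, y 292 mm, top face at 30 mm (cheeks 36), fixed. Four round wells 50 mm wide in a row at y = +97.5, +32.5, -32.5, -97.5 mm, x = 0; well floor 8 mm above the origin. No tags. Origin: centre of underside; x away from the robot, y left along the row, z up; turned up to 20 degrees.
- bottle_red: Closed white tint bottle with red cap and red band: body 36 mm wide, bevelled foot, shoulder narrowing from 50 to 60 mm height, cap 28 mm wide from 60 to 90 mm height (the top; grip here), 55 to 115 g. Stands in a well of the wooden rack at the start. Origin: centre of underside; z up along the bottle.
- tag_red: Red flat tag, 16 x 34 x 3 mm, fixed on the top face of the wooden rack, 39 mm before (rack -x) the centre of the well in which the red bottle stands at the start; it stays there as a record of the first order. Origin: centre of its underside; axes as the rack's.
- bottle_yellow: Closed white tint bottle with yellow cap and yellow band: body 36 mm wide, bevelled foot, shoulder narrowing from 50 to 60 mm height, cap 28 mm wide from 60 to 90 mm height (the top; grip here), 55 to 115 g. Stands in a well of the wooden rack at the start. Origin: centre of underside; z up along the bottle.
- tag_yellow: Yellow flat tag, 16 x 34 x 3 mm, fixed on the top face of the wooden rack, 39 mm before (rack -x) the centre of the well in which the yellow bottle stands at the start; it stays there as a record of the first order. Origin: centre of its underside; axes as the rack's.
- bottle_green: Closed white tint bottle with green cap and green band: body 36 mm wide, bevelled foot, shoulder narrowing from 50 to 60 mm height, cap 28 mm wide from 60 to 90 mm height (the top; grip here), 55 to 115 g. Stands in a well of the wooden rack at the start. Origin: centre of underside; z up along the bottle.
- tag_green: Green flat tag, 16 x 34 x 3 mm, fixed on the top face of the wooden rack, 39 mm before (rack -x) the centre of the well in which the green bottle stands at the start; it stays there as a record of the first order. Origin: centre of its underside; axes as the rack's.
- bottle_blue: Closed white tint bottle with blue cap and blue band: body 36 mm wide, bevelled foot, shoulder narrowing from 50 to 60 mm height, cap 28 mm wide from 60 to 90 mm height (the top; grip here), 55 to 115 g. Stands in a well of the wooden rack at the start. Origin: centre of underside; z up along the bottle.
- tag_blue: Blue flat tag, 16 x 34 x 3 mm, fixed on the top face of the wooden rack, 39 mm before (rack -x) the centre of the well in which the blue bottle stands at the start; it stays there as a record of the first order. Origin: centre of its underside; axes as the rack's.

How it is judged:
At the end, for the whole second after the job is handed in: Every bottle stands in the grey rack's well that mirrors its first well in the wooden rack (first order shown by the tags): within 12 mm of the well's centre in the rack's x and in its y, its underside within 5 mm of the well floor's height, tilted less than 0.12 rad, and slower than 0.02 m/s (((y of tag_red in the frame of bench_rack between 0.0775 and 0.1175 m and y of bottle_red in the frame of travel_rack between -0.1095 and -0.0855 m) or (y of tag_red in the frame of bench_rack between 0.0125 and 0.0525 m and y of bottle_red in the frame of travel_rack between -0.0445 and -0.0205 m) or (y of tag_red in the frame of bench_rack between -0.0525 and -0.0125 m and y of bottle_red in the frame of travel_rack between 0.0205 and 0.0445 m) or (y of tag_red in the frame of bench_rack between -0.1175 and -0.0775 m and y of bottle_red in the frame of travel_rack between 0.0855 and 0.1095 m)) and x of bottle_red in the frame of travel_rack between -0.012 and 0.012 m and z of bottle_red in the frame of travel_rack between 0.003 and 0.013 m and angle between each of bottle_red, bottle_yellow, bottle_green, bottle_blue's own z axis and vertical below 0.12 rad and linear speed of each of bottle_red, bottle_yellow, bottle_green, bottle_blue below 0.02 m/s and ((y of tag_yellow in the frame of bench_rack between 0.0775 and 0.1175 m and y of bottle_yellow in the frame of travel_rack between -0.1095 and -0.0855 m) or (y of tag_yellow in the frame of bench_rack between 0.0125 and 0.0525 m and y of bottle_yellow in the frame of travel_rack between -0.0445 and -0.0205 m) or (y of tag_yellow in the frame of bench_rack between -0.0525 and -0.0125 m and y of bottle_yellow in the frame of travel_rack between 0.0205 and 0.0445 m) or (y of tag_yellow in the frame of bench_rack between -0.1175 and -0.0775 m and y of bottle_yellow in the frame of travel_rack between 0.0855 and 0.1095 m)) and x of bottle_yellow in the frame of travel_rack between -0.012 and 0.012 m and z of bottle_yellow in the frame of travel_rack between 0.003 and 0.013 m and ((y of tag_green in the frame of bench_rack between 0.0775 and 0.1175 m and y of bottle_green in the frame of travel_rack between -0.1095 and -0.0855 m) or (y of tag_green in the frame of bench_rack between 0.0125 and 0.0525 m and y of bottle_green in the frame of travel_rack between -0.0445 and -0.0205 m) or (y of tag_green in the frame of bench_rack between -0.0525 and -0.0125 m and y of bottle_green in the frame of travel_rack between 0.0205 and 0.0445 m) or (y of tag_green in the frame of bench_rack between -0.1175 and -0.0775 m and y of bottle_green in the frame of travel_rack between 0.0855 and 0.1095 m)) and x of bottle_green in the frame of travel_rack between -0.012 and 0.012 m and z of bottle_green in the frame of travel_rack between 0.003 and 0.013 m and ((y of tag_blue in the frame of bench_rack between 0.0775 and 0.1175 m and y of bottle_blue in the frame of travel_rack between -0.1095 and -0.0855 m) or (y of tag_blue in the frame of bench_rack between 0.0125 and 0.0525 m and y of bottle_blue in the frame of travel_rack between -0.0445 and -0.0205 m) or (y of tag_blue in the frame of bench_rack between -0.0525 and -0.0125 m and y of bottle_blue in the frame of travel_rack between 0.0205 and 0.0445 m) or (y of tag_blue in the frame of bench_rack between -0.1175 and -0.0775 m and y of bottle_blue in the frame of travel_rack between 0.0855 and 0.1095 m)) and x of bottle_blue in the frame of travel_rack between -0.012 and 0.012 m and z of bottle_blue in the frame of travel_rack between 0.003 and 0.013 m); the robot touches nothing.
It also fails if it takes over 112 s, if anything falls off the work surface, if the arm or the gripper's body presses on something with over 40 N, if the wrist force passes 120 N, or if a joint passes its speed limit or range.

## Working session

There is one attempt and no reset: what is moved stays moved. The work goes in short steps, Python scripts to look and compute and a tool call to move; the robot and the scene stay as the last step left them, time stands still between calls to the robot, and variables do not carry over. Pictures are saved under pics/ and viewed, and the job is handed in when it is done.

Besides the shell and the picture viewer there is one more tool, called after "Request:" by a JSON object that holds its "method" and its "body". servo_tool: Moves the arm, as the interface text tells. Its arguments: {"type":"object","properties":{"targets":{"type":"string"},"newtons":{"type":"number"}},"required":["targets"]}

```bash
mkdir -p pics; ls
python3 - <<'E'
from bench import r
import cv2
print(r.get_obs())
for n in ("scene","top","wrist"):
    c=r.camera(n); cv2.imwrite(f"pics/a_{n}.png",c["image"][:,:,::-1])
    print(n,{k:v for k,v in c.items() if k not in("image","z_map")})
E
```

```text
pics
{'t': 0.0, 'joint_positions': array([-1.06839151e+00,  3.85550305e-01,  6.60272094e-03, -5.13125498e-04,
       -1.19398947e+00, -2.58568232e-01]), 'qvel': array([ 1.42387133e-05, -2.06648175e-04, -1.64900259e-03,  6.72058819e-04,
       -5.71907311e-04,  2.32937634e-05]), 'joint_torque': array([-1.08472414e-03, -3.92288768e+01,  1.88394374e+01,  4.18628901e+00,
       -4.77248192e-03,  3.70779503e-06]), 'ee_pos': array([ 0.15073425, -0.60588335,  0.20561428]), 'tcp_rot': array([-1.93392586e+00, -2.47353024e+00, -2.01210313e-03]), 'force': array([ 0.03613598,  0.97657893, -0.27817916]), 'wrist_torque': array([ 0.02333605,  0.06918779, -0.01283267]), 'width': 0.08540148442102721}
scene {'K': array([[392.85420694,   0.        , 261.44739318],
       [  0.        , 392.85420694, 188.95312649],
       [  0.        ,   0.        ,   1.        ]]), 'k1': -0.09386237780704709, 'eye': array([-0.19950452, -0.55060615,  0.46344763]), 'rotation': array([ 1.03773698, -0.49558907, -0.73975494])}
top {'K': array([[414.86562289,   0.        , 252.56191911],
       [  0.        , 414.86562289, 187.20220043],
       [  0.        ,   0.        ,   1.        ]]), 'k1': 0.02673068725394403, 'eye': array([ 0.35572283, -0.00525283,  1.26251521]), 'rotation': array([ 0.08205838, -0.07027739, -1.55403823])}
wrist {'K': array([[304.68508209,   0.        , 248.73043949],
       [  0.        , 304.68508209, 185.39192361],
       [  0.        ,   0.        ,   1.        ]]), 'k1': -0.04958746131522601, 'hand_eye': array([[ 9.99999828e-01, -4.73546421e-04, -3.44840057e-04,
         1.83697190e-04],
       [-5.56842045e-04, -9.51207244e-01, -3.08552214e-01,
        -7.80338724e-02],
       [-1.81900564e-04,  3.08552353e-01, -9.51207345e-01,
        -1.67934352e-01],
       [ 0.00000000e+00,  0.00000000e+00,  0.00000000e+00,
         1.00000000e+00]])}
```

View pics/a_top.png

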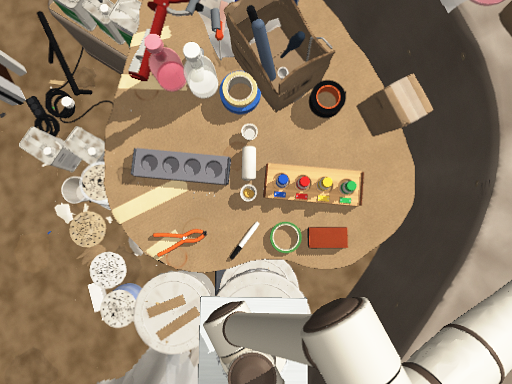

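View pics/a_scene.png

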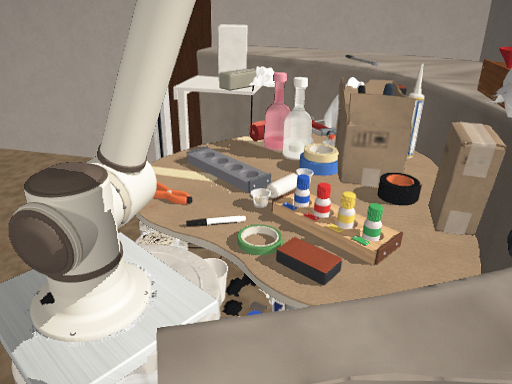

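The top view shows the wooden rack at around pixel (313,185), with blue, red, yellow and green from left to right. The grey rack is at (181,167), with a cup, a roll and another cup near (249,130–192) between the two. Next I'll measure them.

```bash
cat > h.py <<'E'
from bench import r
import numpy as np, cv2
from scipy.spatial.transform import Rotation as R
def pose(c,obs=None):
    if "eye" in c: return R.from_rotvec(c["rotation"]).as_matrix(), c["eye"]
    T=c["hand_eye"]; Rt=R.from_rotvec(obs["tcp_rot"]).as_matrix()
    return Rt@T[:3,:3], Rt@T[:3,3]+obs["ee_pos"]
def slopes(c,uv):
    uv=np.asarray(uv,float).reshape(-1,2); K=c["K"]
    d=np.c_[(uv[:,0]-K[0,2])/K[0,0],(uv[:,1]-K[1,2])/K[1,1]]
    s=d.copy()
    for _ in range(20): s=d/(1+c["k1"]*(s**2).sum(1,keepdims=True))
    return s
def rays(c,uv,obs=None):
    Rm,e=pose(c,obs); s=slopes(c,uv)
    return np.c_[s[:,0],-s[:,1],-np.ones(len(s))]@Rm.T, e
def onplane(c,uv,z,obs=None):
    d,e=rays(c,uv,obs); return e+d*((z-e[2])/d[:,2])[:,None]
def cloud(c,obs=None):
    h,w=c["z_map"].shape; v,u=np.mgrid[:h,:w]
    d,e=rays(c,np.c_[u.ravel(),v.ravel()],obs)
    P=(e+d*c["z_map"].ravel()[:,None]).reshape(h,w,3); P[c["z_map"]==0]=np.nan; return P
def colmask(img):
    hsv=cv2.cvtColor(img,cv2.COLOR_RGB2HSV); H,S,V=[hsv[...,i].astype(int) for i in range(3)]
    ok=(S>150)&(V>70)
    return dict(red=ok&((H<5)|(H>172)),yellow=ok&(H>22)&(H<33),green=ok&(H>55)&(H<85),blue=ok&(H>100)&(H<130))
E
python3 - <<'E'
from h import *
np.set_printoptions(precision=4,suppress=True)
c=r.camera("top"); P=cloud(c); im=c["image"]
roi=np.zeros(im.shape[:2],bool); roi[165:208,262:366]=1
for n,m in colmask(im).items():
    m=m&roi; k,l,s,ce=cv2.connectedComponentsWithStats(m.astype(np.uint8))
    for i in range(1,k):
        if s[i,4]<8: continue
        z=np.nanmedian(P[l==i][:,2]); print(n,ce[i],s[i,4],"zmed",z,"zmax",np.nanpercentile(P[l==i][:,2],90),"cap",onplane(c,ce[i],.098)[0],"tag",onplane(c,ce[i],.033)[0])
# grey rack, brick out by height
Z=P[...,2]
for nm,(a,b,cc,d) in dict(grey=(140,195,125,238),wood=(155,215,258,370)).items():
    m=np.zeros_like(roi); m[a:b,cc:d]=1; m&=(Z>.022)&(Z<.045)
    k,l,s,ce=cv2.connectedComponentsWithStats(m.astype(np.uint8)); i=1+np.argmax(s[1:,4]); 
    pts=P[l==i][:,:2]; rect=cv2.minAreaRect(pts.astype(np.float32)*1000); print(nm,s[i],rect,np.nanmedian(P[l==i][:,2]))
    m2=(np.uint8(l==i)*255); inv=255-m2
    k,l2,s2,ce2=cv2.connectedComponentsWithStats(inv)
    for j in range(1,k):
        if 40<s2[j,4]<900: print("hole",ce2[j],s2[j,4],onplane(c,ce2[j],.03)[0],onplane(c,ce2[j],.008)[0],np.nanmedian(Z[l2==j]))
for u in [(249,130),(249,162),(248,192),(245,240),(285,237),(327,237),(200,75),(240,90),(327,98),(165,70),(395,105),(180,237)]:
    x,y=u; w=P[y-14:y+15,x-14:x+15].reshape(-1,3); print(u,P[y,x],"maxz",np.nanmax(w[:,2]))
cv2.imwrite("pics/b.png",cv2.resize(im[130:215,110:380],None,fx=2.9,fy=2.9,interpolation=cv2.INTER_CUBIC)[:,:,::-1])
E
```

```text
red [304.1294 181.1529] 85 zmed 0.09773316519598696 zmax 0.10147010311029887 cap [ 0.4885 -0.1408  0.098 ] tag [ 0.4959 -0.1483  0.033 ]
red [300.8542 195.7708] 48 zmed 0.03242986592055286 zmax 0.03641893001850516 cap [ 0.447  -0.1317  0.098 ] tag [ 0.4521 -0.1388  0.033 ]
yellow [327.1739 181.7101] 69 zmed 0.09830196083261633 zmax 0.10069793799387136 cap [ 0.4879 -0.2056  0.098 ] tag [ 0.4953 -0.2168  0.033 ]
yellow [322.8444 197.6889] 45 zmed 0.0331125608874665 zmax 0.03637025290569867 cap [ 0.4426 -0.1934  0.098 ] tag [ 0.4474 -0.2039  0.033 ]
green [350.5135 185.7297] 74 zmed 0.0976523321277678 zmax 0.1002863087406793 cap [ 0.4775 -0.271   0.098 ] tag [ 0.4843 -0.2858  0.033 ]
green [344.9714 199.9429] 35 zmed 0.03267933493285158 zmax 0.036521640989710134 cap [ 0.4372 -0.2552  0.098 ] tag [ 0.4418 -0.2692  0.033 ]
blue [282.5    178.8718] 78 zmed 0.09822413165504829 zmax 0.10101512016887633 cap [ 0.4941 -0.0798  0.098 ] tag [ 0.5018 -0.0839  0.033 ]
blue [279.0769 193.7949] 39 zmed 0.03318516299697927 zmax 0.036033385395070686 cap [ 0.4517 -0.0705  0.098 ] tag [ 0.457  -0.0742  0
[... 1124 characters left out ...]
42 0.0189 0.0099] maxz 0.03820469015756789
(249, 162) [0.5499 0.0167 0.041 ] maxz 0.04681457951226542
(248, 192) [0.4624 0.0186 0.016 ] maxz 0.04498214262421496
(245, 240) [0.3187 0.0251 0.0162] maxz 0.02071759765685477
(285, 237) [ 0.3292 -0.095   0.0012] maxz 0.02574217541096613
(327, 237) [ 0.3319 -0.2164  0.0301] maxz 0.03813102811494051
(200, 75) [0.7737 0.1542 0.1492] maxz 0.23291551347120842
(240, 90) [0.7829 0.0492 0.0013] maxz 0.10420935756451466
(327, 98) [ 0.7612 -0.2221 -0.    ] maxz 0.057107782076617264
(165, 70) [0.7878 0.2522 0.1456] maxz 0.2006937925130523
(395, 105) [ 0.6702 -0.3534  0.2324] maxz 0.24342467849833693
(180, 237) [0.3248 0.2184 0.0208] maxz 0.025093302015711583
```

View pics/b.png

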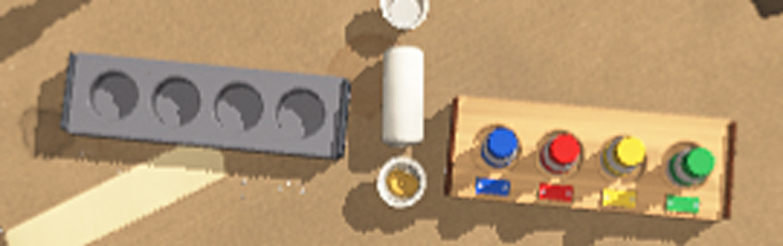

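The crop shows four empty wells in the grey rack at 65 mm spacing, and caps that match tag + 39 mm to within about 3 mm. Both racks have a yaw of about -4.5°. I'll check heights along the approach path before moving.

Run:
```python
from h import *
np.set_printoptions(precision=2,suppress=True,linewidth=200)
P=np.concatenate([cloud(r.camera(n)).reshape(-1,3) for n in("top","scene")])
P=P[~np.isnan(P).any(1)]
xs=np.arange(-.1,.95,.07); ys=np.arange(.45,-.85,-.07)
print("y\\x",xs)
for y in ys: print("%.2f"%y,np.array([ (lambda q:np.percentile(q,99) if len(q)>2 else np.nan)(P[(abs(P[:,0]-x)<.035)&(abs(P[:,1]-y)<.035)][:,2]) for x in xs]))
```

```text
y\x [-0.1  -0.03  0.04  0.11  0.18  0.25  0.32  0.39  0.46  0.53  0.6   0.67  0.74  0.81  0.88]
0.45 [-0.38 -0.38 -0.38 -0.38 -0.74   nan   nan  0.    0.    0.01  0.01  0.01  0.    0.01 -0.55]
0.38 [-0.38 -0.38 -0.38 -0.38 -0.38   nan  0.    0.01  0.01  0.04  0.04  0.01  0.01  0.06  0.05]
0.31 [-0.38 -0.38 -0.37 -0.38 -0.38  0.02  0.02  0.01  0.01  0.03  0.03  0.01  0.01  0.25  0.06]
0.24 [-0.38 -0.38 -0.38 -0.38 -0.38  0.02  0.02  0.    0.03  0.03  0.03  0.01  0.11  0.26  0.15]
0.17 [0.   0.01 0.01 0.   0.   0.   0.02 0.01 0.03 0.03 0.03 0.01 0.15 0.26 0.04]
0.10 [0.   0.01 0.22 0.24 0.2  0.01 0.01 0.01 0.03 0.04 0.03 0.01 0.12 0.14 0.26]
0.03 [0.19 0.24 0.24 0.41 0.42 0.02 0.02 0.02 0.04 0.04 0.04 0.04 0.23 0.26 0.26]
-0.04 [0.21 0.24 0.24 0.49 0.64 0.71 0.02 0.02 0.1  0.1  0.01 0.26 0.26 0.19 0.21]
-0.11 [0.   0.19 0.01 0.46 0.74 0.74 0.02 0.02 0.1  0.1  0.01 0.01 0.26 0.28 0.26]
-0.18 [0.   0.   0.   0.   0.74 0.73 0.04 0.03 0.1  0.1  0.01 0.05 0.22 0.26 0.2 ]
-0.25 [  nan -0.75 -0.75 -0.75  0.7   0.    0.04  0.03  0.1   0.04  0.01  0.05  0.05  0.05  0.01]
-0.32 [ 0.19  0.19  0.19 -0.75  0.69  0.65  0.01  0.01  0.08  0.04  0.01  0.24  0.24  0.01  0.01]
-0.39 [0.19 0.19 0.19 0.19 0.66 0.65 0.01 0.01 0.01 0.01 0.23 0.24 0.25 0.01 0.  ]
-0.46 [ nan 0.19 0.19 0.19 0.19 0.56  nan 0.01 0.01 0.01 0.   0.23  nan  nan  nan]
-0.53 [ nan  nan 0.19 0.3  0.19 0.19 0.19  nan  nan  nan  nan  nan  nan  nan 0.19]
-0.60 [ nan  nan  nan 0.19 0.2  0.2  0.2  0.19 0.19 0.19 0.19 0.19 0.19 0.19 0.19]
-0.67 [ nan  nan  nan  nan  nan 0.2  0.2  0.2  0.19 0.19 0.19 0.19 0.19 0.2  0.24]
-0.74 [0.02 0.02  nan  nan  nan  nan  nan  nan  nan  nan  nan  nan  nan  nan  nan]
-0.81 [nan nan nan nan nan nan nan nan nan nan nan nan nan nan nan]
```

View pics/a_wrist.png

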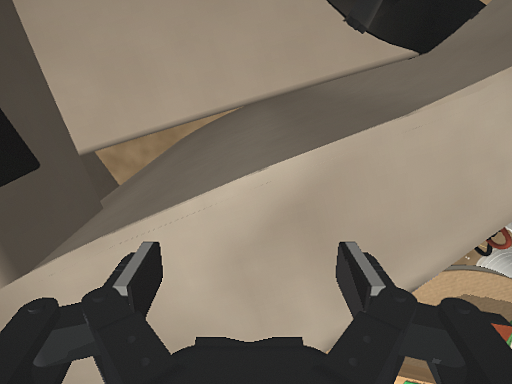

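The gripper stands only about 15 mm above a counter 0.19 m high, so I'll go up first and then swing in over the blue bottle.

Request:
{"method": "servo_tool", "body": {"targets": "0 0 0.04 0 0.0854;0 0 0.04 0 0.0854;0.01 0.016 0.02 0 0.0854;0.025 0.038 0 8 0.0854;0.025 0.038 0 8 0.0854;0.025 0.038 0 8 0.0854;0.025 0.038 0 8 0.0854;0.025 0.038 0 8 0.0854;0.025 0.038 0 8 0.0854;0.025 0.038 0 8 0.0854;0.025 0.038 0 8 0.0854;0.025 0.038 0 8 0.0854", "newtons": 40}}

```text
t: 1.5
ee_pos: [0.3864, -0.2467, 0.307]
tcp_rot: [0.101, 3.139, -0.0]
force: [1.3, -0.3, -0.0]
width: 0.0855
```

Request:
{"method": "servo_tool", "body": {"targets": "0.02 0.035 0 -0.7 0.0854;0.02 0.035 0 0 0.0854;0.02 0.035 -0.02 0 0.0854;0.02 0.03 -0.02 0 0.0854;0.015 0.02 -0.02 0 0.0854;0.005 0.008 -0.02 0 0.0854;0 0 0 0 0.0854;0 0 0 0 0.0854"}}

```text
t: 2.3
ee_pos: [0.4859, -0.0857, 0.2271]
tcp_rot: [-0.129, -3.139, 0.001]
force: [0.4, -0.2, 0.6]
width: 0.0857
```

```bash
cat > wl.py <<'E'
from h import *
import sys
np.set_printoptions(precision=4,suppress=True)
def look(name,Rz=.098):
    o=r.get_obs(); c=r.camera("wrist"); P=cloud(c,o); im=c["image"]
    cv2.imwrite(f"pics/{name}.png",im[:,:,::-1])
    print("ee",o["ee_pos"],"rot",o["tcp_rot"],"w",o["width"],"t",o["t"],"F",o["force"])
    x=R.from_rotvec(o["tcp_rot"]).as_matrix()[:,0]; print("jaw deg",np.degrees(np.arctan2(x[1],x[0])))
    for n,m in colmask(im).items():
        k,l,s,ce=cv2.connectedComponentsWithStats(m.astype(np.uint8))
        for i in range(1,k):
            if s[i,4]<60: continue
            top=(l==i)&(P[...,2]>.094)&(P[...,2]<.102)
            z=np.nanpercentile(P[l==i][:,2],90)
            if top.sum()>50:
                q=np.argwhere(top)[:,::-1].astype(np.float32); (cc,rad)=cv2.minEnclosingCircle(q)
                p=onplane(c,cc,.098,o)[0]; print(n,"cap",p,"diam",2*rad/304.7*(pose(c,o)[1][2]-.098),"at px",cc)
            else: print(n,"blob",ce[i],s[i,4],"z90",z,"plane33",onplane(c,ce[i],.033,o)[0])
    return o,c,P
if __name__=="__main__": look(sys.argv[1])
E
python3 wl.py w1
```

```text
ee [ 0.4859 -0.0857  0.2271] rot [-0.1288 -3.1387  0.001 ] w 0.08569775848975142 t 2.3 F [ 0.4154 -0.2017  0.5997]
jaw deg 175.298632063475
red blob [274.1515 108.4766] 363 z90 0.03474088537167142 plane33 [ 0.453  -0.1382  0.033 ]
red cap [ 0.4902 -0.1402  0.098 ] diam 0.02965493820550078 at px (240.5, 114.0)
yellow cap [ 0.4893 -0.2035  0.098 ] diam 0.03222936449344299 at px (235.2105255126953, 42.68421173095703)
yellow blob [275.0667  48.5889] 360 z90 0.03470338636680274 plane33 [ 0.4482 -0.2026  0.033 ]
blue blob [242.0645 150.9194] 62 z90 0.05271061875590774 plane33 [ 0.4944 -0.0914  0.033 ]
blue blob [273.3986 162.7902] 286 z90 0.03476196708344921 plane33 [ 0.4576 -0.0737  0.033 ]
blue cap [ 0.4959 -0.08    0.098 ] diam 0.026450402444291303 at px (240.21739196777344, 174.8913116455078)
blue blob [ 55.5455 235.5341] 88 z90 0.03799856062933641 plane33 [0.756  0.0025 0.033 ]
```

View pics/w1.png

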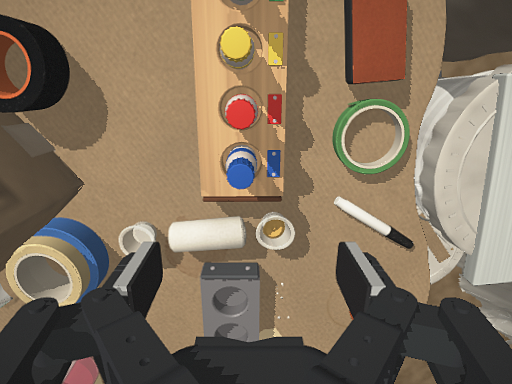

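The wrist view agrees with the top view to within 2 mm, with the blue cap at pixel (240,175). Going down on blue now.

Request:
{"method": "servo_tool", "body": {"targets": "0.005 0.003 -0.03 0 0.0854;0.004 0.003 -0.03 0 0.0854;0 0 -0.03 0 0.0854;0 0 -0.03 0 0.0854;0 0 -0.025 0 0.0854;0 0 -0.015 0 0.0854;0 0 -0.003 0 0.0854;0 0 0 0 0.0854;0 0 0 0 0.02;0 0 0 0 0.02;0 0 0 0 0.02;0 0 0 0 0.02", "newtons": 40}}

```text
t: 3.55
ee_pos: [0.4952, -0.0794, 0.0642]
tcp_rot: [0.13, 3.138, 0.0]
force: [-0.2, -0.0, 1.2]
width: 0.0283
```

Request:
{"method": "servo_tool", "body": {"targets": "0 0 0 0 0.02;0 0 0 0 0.02;0 0 0 0 0.02"}}

```text
t: 3.85
ee_pos: [0.4956, -0.0795, 0.0645]
tcp_rot: [0.129, 3.138, -0.0]
force: [0.1, 1.0, 6.1]
width: 0.0255
```

Run:
```python
from h import *
o=r.get_obs(); print(o["ee_pos"],o["width"],o["force"])
c=r.camera("scene"); cv2.imwrite("pics/s2.png",cv2.resize(c["image"][120:290,180:440],None,fx=3,fy=3)[:,:,::-1])
```

```text
[ 0.49555228 -0.07946273  0.06445816] 0.02554495080820024 [0.13345959 0.99594066 6.10283882]
```

View pics/s2.png

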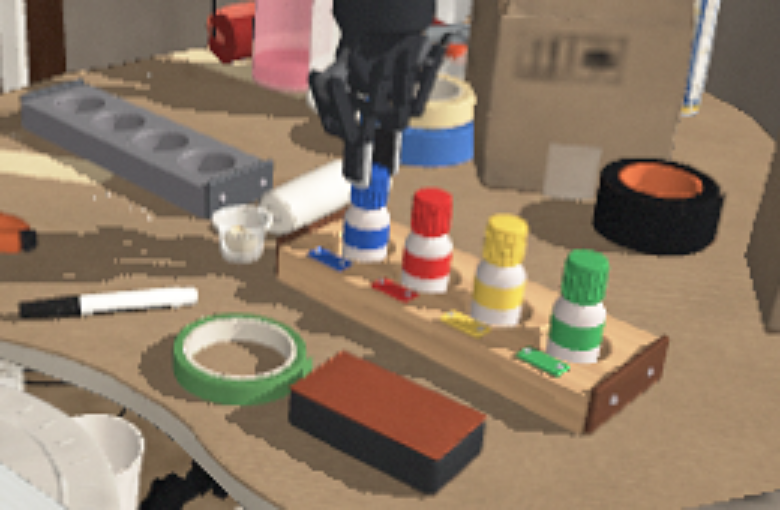

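The scene view shows the pads on only the upper half of the blue cap (about pixel (370,180) in the crop), and the width reads 25.5 mm instead of 28. I'll open, go 7 mm lower and grip again.

Request:
{"method": "servo_tool", "body": {"targets": "0 0 0 0 0.05;0 0 0 0 0.05;0 0 0 0 0.05;0 0 -0.004 0 0.05;0 0 -0.003 0 0.05;0 0 0 0 0.05;0 0 0 0 0.02;0 0 0 0 0.02;0 0 0 0 0.02;0 0 0 0 0.02;0 0 0 0 0.02", "newtons": 30}}

```text
t: 5.0
ee_pos: [0.4951, -0.0795, 0.0568]
tcp_rot: [0.13, 3.138, 0.0]
force: [0.9, -0.7, -0.4]
width: 0.0267
```

Run:
```python
from h import *
o=r.get_obs(); print(o["ee_pos"],o["width"],o["force"])
c=r.camera("scene"); cv2.imwrite("pics/s3.png",cv2.resize(c["image"][120:290,180:440],None,fx=3,fy=3)[:,:,::-1])
c=r.camera("wrist"); cv2.imwrite("pics/w3.png",c["image"][:,:,::-1])
```

```text
[ 0.4950588  -0.07947876  0.05682013] 0.02674910015813947 [ 0.87053885 -0.6824941  -0.36854478]
```

View pics/s3.png

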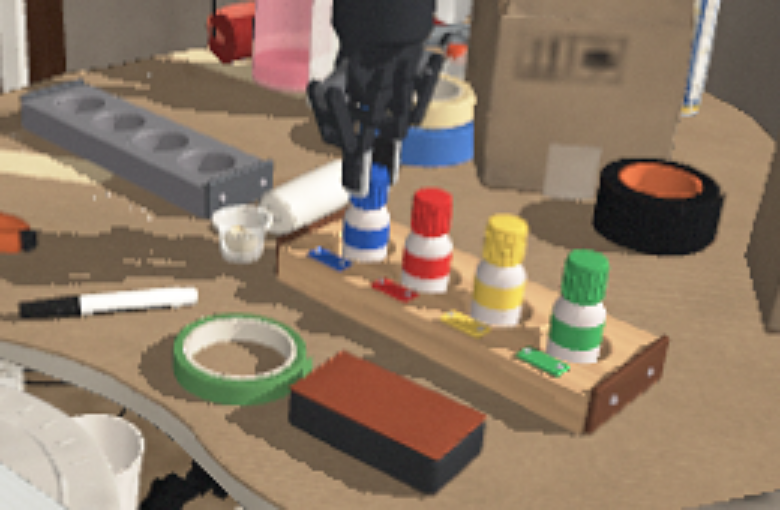

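View pics/w3.png

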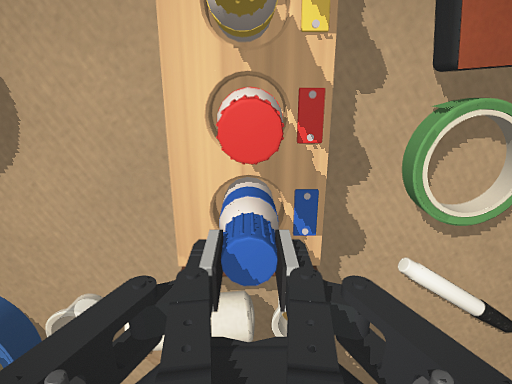

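The wrist view shows a centred grip on the blue cap at about pixel (250,250). Lifting and carrying.

Request:
{"method": "servo_tool", "body": {"targets": "0 0 0.01 0 0.02;0 0 0.025 0 0.02;0 0 0.035 0 0.02;0 0 0.03 0 0.02;0 0 0.015 0 0.02;0.003 0.02 0 0 0.02;0.006 0.035 0 0 0.02;0.006 0.04 0 0 0.02;0.006 0.04 0 0 0.02;0.006 0.035 0 0 0.02;0.004 0.024 0 0 0.02;0.002 0.01 0 0 0.02"}}

```text
t: 6.3
ee_pos: [0.5279, 0.1265, 0.1721]
tcp_rot: [0.126, 3.139, 0.0]
force: [-0.3, -0.2, -0.0]
width: 0.0265
```

Request:
{"method": "servo_tool", "body": {"targets": "0 0 0 0 0.02;0 0 0 0 0.02"}}

```text
t: 6.5
ee_pos: [0.5274, 0.1238, 0.1718]
tcp_rot: [-0.13, -3.138, 0.001]
force: [-0.6, -0.4, -0.7]
width: 0.0268
```

```bash
cat > wells.py <<'E'
from wl import *
def wells(name):
    o,c,P=look(name); Z=P[...,2]
    m=np.uint8((Z>.027)&(Z<.034)); m=cv2.morphologyEx(m,cv2.MORPH_CLOSE,np.ones((3,3)))
    cs,h=cv2.findContours(m,cv2.RETR_CCOMP,cv2.CHAIN_APPROX_NONE)
    for k,q in enumerate(cs):
        if h[0][k][3]>=0 and cv2.contourArea(q)>300:
            w=onplane(c,q.reshape(-1,2),.03,o)[:,:2].astype(np.float32)*1000
            (ctr,rad)=cv2.minEnclosingCircle(w); print("hole",np.round(ctr,1),"d",round(2*rad,1),"px",q.mean((0,1)))
if __name__=="__main__": wells(sys.argv[1])
E
python3 wells.py w4
```

```text
ee [0.5274 0.1238 0.1718] rot [-0.1302 -3.1382  0.0006] w 0.0267506956686535 t 6.5 F [-0.627  -0.3786 -0.6959]
jaw deg 175.2476063952467
red blob [ 40.8662 337.7535] 142 z90 0.0455673769145416 plane33 [0.8214 0.333  0.033 ]
blue blob [22.0794 73.4762] 63 z90 0.03770521513544893 plane33 [0.7414 0.0116 0.033 ]
blue blob [248.1422 195.0858] 443 z90 0.16833951262403313 plane33 [0.5315 0.1553 0.033 ]
blue blob [248.7597 249.5705] 3304 z90 0.21434141642585386 plane33 [0.5363 0.221  0.033 ]
hole [546.9 319.7] d 51.4 px [246.7573 317.7573]
hole [461.9  21.2] d 39.9 px [309.9083  55.2333]
```

View pics/w4.png

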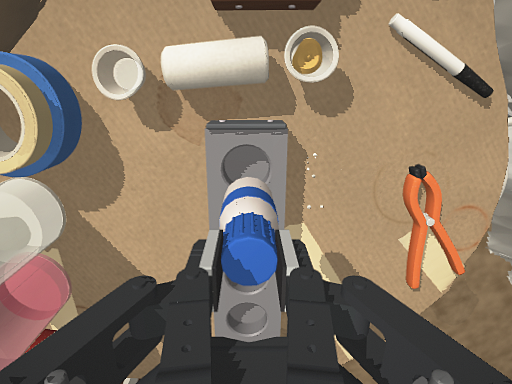

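The bottle hangs straight, and the target well is visible under it at pixel (246,162). The wrist puts the leftmost well 2.8 mm from the top camera's estimate, so I'll average the two and aim at (0.530, 0.1255).

Request:
{"method": "servo_tool", "body": {"targets": "0.0025 0.0015 -0.01 0 0.02;0 0 -0.03 0 0.02;0 0 -0.03 0 0.02;0 0 -0.02 0 0.02;0 0 -0.012 0 0.02;0 0 -0.008 0 0.02;0 0 -0.003 0 0.02;0 0 0 0 0.02;0 0 0 0 0.02"}}

```text
t: 7.45
ee_pos: [0.5311, 0.1263, 0.0596]
tcp_rot: [0.129, 3.137, 0.001]
force: [-0.1, 0.2, -1.1]
width: 0.0264
```

Request:
{"method": "servo_tool", "body": {"targets": "0 0 -0.002 0 0.02;0 0 0 0 0.02;0 0 0 0 0.034;0 0 0 0 0.045;0 0 0 0 0.06;0 0 0 0 0.0854;0 0 0.01 0 0.0854;0 0 0.025 0 0.0854;0 0 0.035 0 0.0854;0 0 0.035 0 0.0854;0 0 0.02 0 0.0854;0 0 0 0 0.0854"}}

```text
t: 8.65
ee_pos: [0.5326, 0.1269, 0.1863]
tcp_rot: [0.128, 3.131, 0.006]
force: [0.2, -0.1, -0.1]
width: 0.0855
```

Request:
{"method": "servo_tool", "body": {"targets": "-0.003 -0.02 0 0 0.0854;-0.005 -0.04 0 0 0.0854;-0.006 -0.045 0 0 0.0854;-0.007 -0.045 0 0 0.0854;-0.006 -0.04 0 0 0.0854;-0.006 -0.035 0 0 0.0854;-0.005 -0.025 0 0 0.0854;-0.003 -0.012 0 0 0.0854;0 0 0 0 0.0854;0 0 0 0 0.0854"}}

```text
t: 9.65
ee_pos: [0.4894, -0.1356, 0.1815]
tcp_rot: [-0.13, -3.139, -0.0]
force: [1.4, -0.5, -0.0]
width: 0.0852
```

```bash
python3 wells.py w5
python3 - <<'E'
from h import *
c=r.camera("top"); im=c["image"]; cv2.imwrite("pics/t5.png",cv2.resize(im[130:215,110:380],None,fx=2.9,fy=2.9,interpolation=cv2.INTER_CUBIC)[:,:,::-1])
P=cloud(c)
m=colmask(im)["blue"]; k,l,s,ce=cv2.connectedComponentsWithStats(m.astype(np.uint8))
for i in range(1,k):
  if s[i,4]>25: print(ce[i],s[i,4],np.nanmedian(P[l==i][:,2]),onplane(c,ce[i],.098)[0])
E
```

```text
ee [ 0.4894 -0.1356  0.1815] rot [-0.1298 -3.1386 -0.0003] w 0.08519334356829183 t 9.65 F [ 1.4427 -0.4981 -0.0377]
jaw deg 175.26374876101696
red blob [247.3838 148.9293] 99 z90 0.05457022104778312 plane33 [ 0.4903 -0.152   0.033 ]
red blob [283.632  158.7215] 413 z90 0.03468105050721924 plane33 [ 0.4528 -0.1384  0.033 ]
red cap [ 0.4903 -0.1416  0.098 ] diam 0.027240941921368483 at px (248.08856201171875, 175.6033172607422)
yellow blob [285.1155  95.418 ] 433 z90 0.03454033682168795 plane33 [ 0.4482 -0.2031  0.033 ]
yellow cap [ 0.4892 -0.2037  0.098 ] diam 0.029749282565475425 at px (243.0, 101.0)
blue blob [281.9872 214.9521] 313 z90 0.03466571960302188 plane33 [ 0.4577 -0.0737  0.033 ]
blue blob [ 67.7945 271.6986] 73 z90 0.0113201056380689 plane33 [ 0.7237 -0.0185  0.033 ]
hole [528.2  87.6] d 82.1 px [234.     329.3462]
hole [496.9 -76.5] d 51.3 px [247.0667 213.8167]
hole [ 492.1 -134.1] d 64.9 px [247.0403 162.7517]
hole [ 487.  -205.7] d 51.6 px [246.0915  95.5282]
[239.34057971 103.0326087 ] 276 0.03530064127875354 [0.71169363 0.04623387 0.098     ]
[279.07692308 193.79487179] 39 0.03296884116114285 [ 0.45167641 -0.0705091   0.098     ]
```

View pics/t5.png

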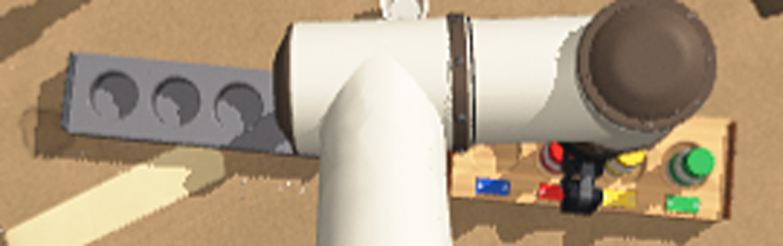

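The arm hides blue in this top view, so I'll check it from the wrist on the next carry. Red is at (0.490, -0.141) in both views. Gripping red.

Request:
{"method": "servo_tool", "body": {"targets": "0.0005 -0.005 -0.015 0 0.0854;0 0 -0.03 0 0.0854;0 0 -0.03 0 0.0854;0 0 -0.025 0 0.0854;0 0 -0.017 0 0.0854;0 0 -0.0075 0 0.0854;0 0 0 0 0.0854;0 0 0 0 0.05;0 0 0 0 0.02;0 0 0 0 0.02;0 0 0 0 0.02;0 0 0 0 0.02", "newtons": 30}}

```text
t: 10.95
ee_pos: [0.4903, -0.1411, 0.058]
tcp_rot: [0.129, 3.138, -0.0]
force: [-0.9, 0.4, 3.4]
width: 0.0266
```

Request:
{"method": "servo_tool", "body": {"targets": "0 0 0 0 0.02;0 0 0 0 0.02;0 0 0 0 0.02"}}

```text
t: 11.25
ee_pos: [0.4903, -0.1411, 0.058]
tcp_rot: [0.129, 3.138, -0.0]
force: [-0.7, 0.4, 5.6]
width: 0.0267
```

Run:
```python
from h import *
o=r.get_obs(); print(o["ee_pos"],o["width"],o["force"])
c=r.camera("scene"); cv2.imwrite("pics/s6.png",cv2.resize(c["image"][120:290,180:440],None,fx=3,fy=3)[:,:,::-1])
```

```text
[ 0.4902839  -0.14113816  0.05797393] 0.02673740388387243 [-0.72438696  0.39750481  5.56914366]
```

View pics/s6.png

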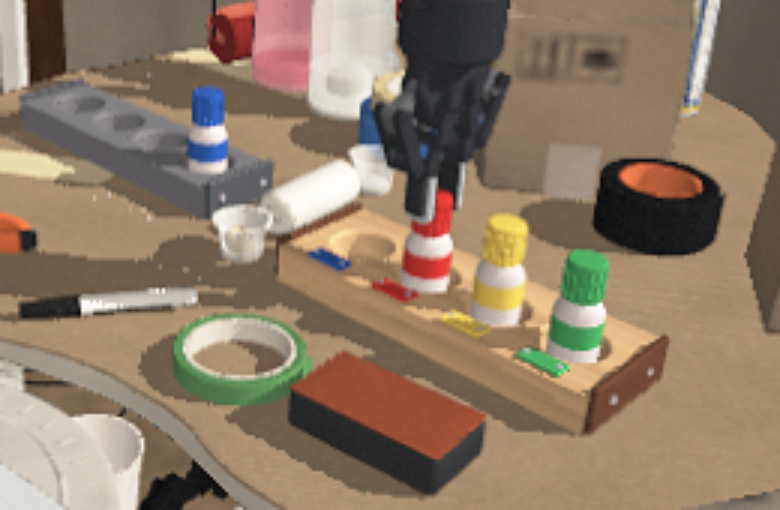

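Blue stands upright in the rightmost grey well (crop pixel (208,130)), and red is gripped. Lifting red and carrying it to the second well from the right, at (0.535, 0.190).

Request:
{"method": "servo_tool", "body": {"targets": "0 0 0.01 0 0.02;0 0 0.025 0 0.02;0 0 0.035 0 0.02;0 0 0.03 0 0.02;0.003 0.015 0.015 0 0.02;0.005 0.035 0 0 0.02;0.006 0.045 0 0 0.02;0.006 0.048 0 0 0.02;0.006 0.048 0 0 0.02;0.006 0.048 0 0 0.02;0.006 0.042 0 0 0.02;0.004 0.03 0 0 0.02"}}

```text
t: 12.5
ee_pos: [0.5317, 0.1727, 0.1722]
tcp_rot: [-0.127, -3.139, -0.001]
force: [0.0, 0.4, -1.1]
width: 0.0267
```

Request:
{"method": "servo_tool", "body": {"targets": "0.003 0.016 0 0 0.02;0 0.004 0 0 0.02;0 0 0 0 0.02;0 0 0 0 0.02"}}

```text
t: 12.9
ee_pos: [0.5345, 0.1887, 0.1722]
tcp_rot: [-0.132, -3.138, 0.001]
force: [-0.5, 0.3, -0.7]
width: 0.0271
```

```bash
python3 wells.py w7
```

```text
ee [0.5345 0.1887 0.1722] rot [-0.1317 -3.1382  0.0006] w 0.027083760517343042 t 12.9 F [-0.5386  0.3388 -0.6607]
jaw deg 175.19506949563277
red blob [249.2334 194.9936] 467 z90 0.16807451112267913 plane33 [0.5375 0.2204 0.033 ]
red blob [248.7461 248.5513] 3296 z90 0.21347912078357068 plane33 [0.5434 0.2849 0.033 ]
red blob [ 24.9867 309.3742] 1053 z90 0.0583465419057151 plane33 [0.8354 0.3515 0.033 ]
red blob [ 49.1    319.1667] 60 z90 0.02659332659058018 plane33 [0.8077 0.3682 0.033 ]
blue cap [0.532  0.1266 0.098 ] diam 0.029221623026045886 at px (246.39999389648438, 109.19999694824219)
hole [531.6 126.9] d 51.5 px [247.4384 104.2055]
```

View pics/w7.png

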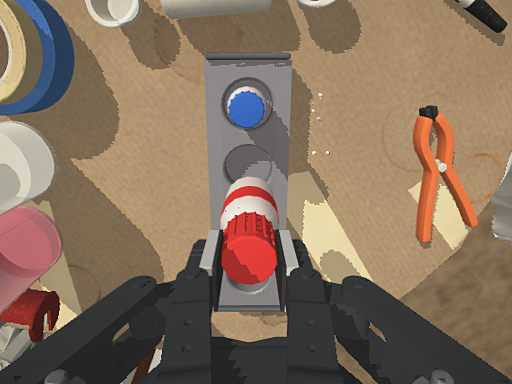

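Blue is centred in its well to within 1 mm by the wrist view. Red's well is at about (0.5365, 0.1915). Lowering.

Request:
{"method": "servo_tool", "body": {"targets": "0.002 0.0025 -0.01 0 0.02;0 0 -0.03 0 0.02;0 0 -0.03 0 0.02;0 0 -0.02 0 0.02;0 0 -0.012 0 0.02;0 0 -0.008 0 0.02;0 0 -0.002 0 0.02;0 0 -0.001 0 0.02;0 0 0 0 0.02"}}

```text
t: 13.85
ee_pos: [0.5375, 0.1929, 0.0601]
tcp_rot: [0.129, 3.137, 0.002]
force: [0.4, -0.0, -1.2]
width: 0.0267
```

Request:
{"method": "servo_tool", "body": {"targets": "0 0 -0.001 0 0.02;0 0 0 0 0.02;0 0 0 0 0.034;0 0 0 0 0.045;0 0 0 0 0.06;0 0 0 0 0.0854;0 0 0.01 0 0.0854;0 0 0.025 0 0.0854;0 0 0.035 0 0.0854;0 0 0.035 0 0.0854;0 0 0.02 0 0.0854;0 0 0 0 0.0854"}}

```text
t: 15.05
ee_pos: [0.539, 0.1936, 0.1879]
tcp_rot: [0.128, 3.131, 0.007]
force: [0.2, 0.1, 0.6]
width: 0.0852
```

Request:
{"method": "servo_tool", "body": {"targets": "-0.002 -0.02 0 0 0.0854;-0.005 -0.04 0 0 0.0854;-0.006 -0.045 0 0 0.0854;-0.006 -0.045 0 0 0.0854;-0.006 -0.045 0 0 0.0854;-0.006 -0.045 0 0 0.0854;-0.006 -0.045 0 0 0.0854;-0.005 -0.045 0 0 0.0854;-0.003 -0.035 0 0 0.0854;-0.002 -0.02 0 0 0.0854;0 -0.008 0 0 0.0854;0 0 0 0 0.0854"}}

```text
t: 16.25
ee_pos: [0.4888, -0.2014, 0.1822]
tcp_rot: [-0.133, -3.137, -0.0]
force: [0.1, 0.5, 0.1]
width: 0.0854
```

Request:
{"method": "servo_tool", "body": {"targets": "0 0 0 0 0.0854;0 0 0 0 0.0854"}}

```text
t: 16.45
ee_pos: [0.4898, -0.1996, 0.183]
tcp_rot: [-0.128, -3.139, -0.0]
force: [0.1, -0.1, 0.0]
width: 0.0857
```

```bash
python3 wl.py w8
```

```text
ee [ 0.4898 -0.1996  0.183 ] rot [-0.1276 -3.1385 -0.0003] w 0.08571876691262698 t 16.45 F [ 0.0884 -0.1462  0.0486]
jaw deg 175.342958427901
red blob [286.3895 213.314 ] 344 z90 0.03465036358736262 plane33 [ 0.4529 -0.1386  0.033 ]
yellow blob [288.0547 158.2432] 329 z90 0.03461867871890574 plane33 [ 0.4484 -0.2022  0.033 ]
yellow blob [249.8701 147.9221] 77 z90 0.05330954353527699 plane33 [ 0.4881 -0.2165  0.033 ]
yellow cap [ 0.4892 -0.2053  0.098 ] diam 0.02685510545797458 at px (249.9212188720703, 175.24276733398438)
blue blob [284.556  263.4552] 268 z90 0.03477599924078778 plane33 [ 0.4577 -0.0734  0.033 ]
```

Yellow's cap is at (0.489, -0.205). Gripping it.

Request:
{"method": "servo_tool", "body": {"targets": "-0.0005 -0.0055 -0.015 0 0.0854;0 0 -0.03 0 0.0854;0 0 -0.03 0 0.0854;0 0 -0.025 0 0.0854;0 0 -0.017 0 0.0854;0 0 -0.0085 0 0.0854;0 0 0 0 0.0854;0 0 0 0 0.05;0 0 0 0 0.02;0 0 0 0 0.02;0 0 0 0 0.02;0 0 0 0 0.02", "newtons": 30}}

```text
t: 17.7
ee_pos: [0.4897, -0.2062, 0.0585]
tcp_rot: [0.129, 3.138, -0.001]
force: [-0.7, -0.0, 3.3]
width: 0.0267
```

Request:
{"method": "servo_tool", "body": {"targets": "0 0 0 0 0.02;0 0 0 0 0.02;0 0 0 0 0.02"}}

```text
t: 18.0
ee_pos: [0.4897, -0.2062, 0.0585]
tcp_rot: [0.129, 3.138, -0.001]
force: [-1.6, -0.2, 5.9]
width: 0.027
```

Run:
```python
from h import *
o=r.get_obs(); print(o["ee_pos"],o["width"],o["force"])
c=r.camera("scene"); cv2.imwrite("pics/s9.png",cv2.resize(c["image"][120:290,180:440],None,fx=3,fy=3)[:,:,::-1])
```

```text
[ 0.48971458 -0.20619882  0.05847174] 0.02701562031548911 [-1.63160271 -0.17228024  5.92459914]
```

View pics/s9.png

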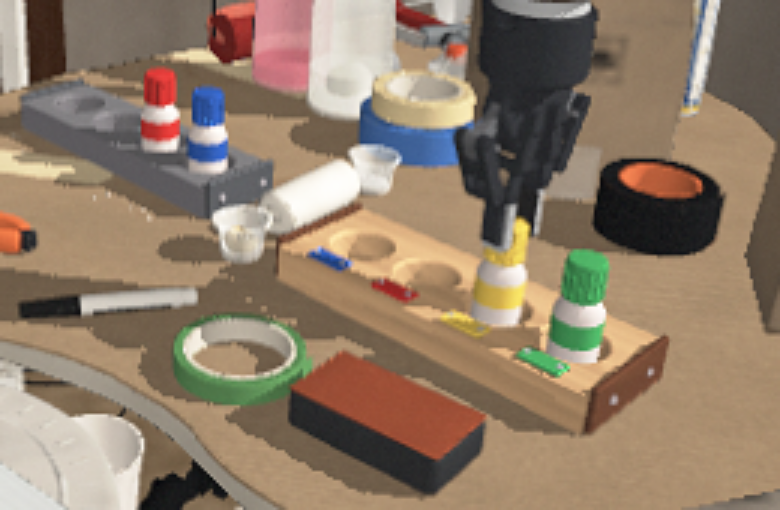

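Red and blue stand upright at crop pixels (160,110) and (208,130), and yellow is gripped. Carrying it to (0.542, 0.256).

Request:
{"method": "servo_tool", "body": {"targets": "0 0 0.01 0 0.02;0 0 0.025 0 0.02;0 0 0.035 0 0.02;0 0 0.03 0 0.02;0.002 0.015 0.015 0 0.02;0.004 0.035 0 0 0.02;0.005 0.045 0 0 0.02;0.005 0.048 0 0 0.02;0.006 0.048 0 0 0.02;0.006 0.048 0 0 0.02;0.006 0.048 0 0 0.02;0.006 0.048 0 0 0.02"}}

```text
t: 19.25
ee_pos: [0.529, 0.131, 0.1729]
tcp_rot: [-0.13, -3.139, -0.001]
force: [1.5, -0.7, -0.8]
width: 0.0267
```

Request:
{"method": "servo_tool", "body": {"targets": "0.004 0.048 0 0 0.02;0.004 0.04 0 0 0.02;0.003 0.026 0 0 0.02;0.001 0.013 0 0 0.02;0 0 0 0 0.02;0 0 0 0 0.02;0 0 0 0 0.02"}}

```text
t: 19.95
ee_pos: [0.5412, 0.2546, 0.1728]
tcp_rot: [-0.132, -3.138, 0.0]
force: [-0.5, -0.1, -0.9]
width: 0.0265
```

```bash
python3 wells.py w10
```

```text
ee [0.5412 0.2546 0.1728] rot [-0.1319 -3.1384  0.0004] w 0.026529382078215397 t 19.95 F [-0.5318 -0.1022 -0.9221]
jaw deg 175.18686807459707
red cap [0.5374 0.1933 0.098 ] diam 0.02953462131473469 at px (248.09397888183594, 109.98554229736328)
red blob [ 14.1316 261.1918] 980 z90 0.05852733474704661 plane33 [0.8325 0.3476 0.033 ]
red blob [ 38.6125 277.225 ] 80 z90 0.02673302549598371 plane33 [0.8085 0.3715 0.033 ]
yellow blob [249.7317 196.3268] 410 z90 0.16792893319927124 plane33 [0.5438 0.2881 0.033 ]
yellow blob [249.4723 249.9832] 2613 z90 0.21372050928653197 plane33 [0.5495 0.3531 0.033 ]
blue cap [0.5326 0.1281 0.098 ] diam 0.03330855514402396 at px (247.17984008789062, 17.661123275756836)
hole [536.8 191.8] d 51.5 px [248.7483 102.966 ]
```

View pics/w10.png

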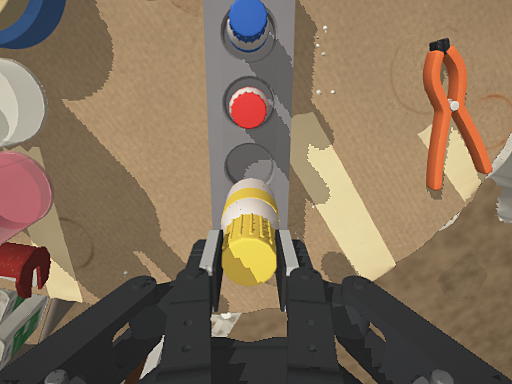

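Red is centred in its well to within 2 mm. Lowering yellow.

Request:
{"method": "servo_tool", "body": {"targets": "0.0005 0.001 -0.01 0 0.02;0 0 -0.03 0 0.02;0 0 -0.03 0 0.02;0 0 -0.02 0 0.02;0 0 -0.012 0 0.02;0 0 -0.008 0 0.02;0 0 -0.002 0 0.02;0 0 -0.001 0 0.02;0 0 0 0 0.02"}}

```text
t: 20.9
ee_pos: [0.5425, 0.2574, 0.0606]
tcp_rot: [0.129, 3.137, 0.002]
force: [-0.2, -0.5, -0.9]
width: 0.0265
```

Request:
{"method": "servo_tool", "body": {"targets": "0 0 -0.001 0 0.02;0 0 0 0 0.02;0 0 0 0 0.034;0 0 0 0 0.045;0 0 0 0 0.06;0 0 0 0 0.0854;0 0 0.01 0 0.0854;0 0 0.025 0 0.0854;0 0 0.035 0 0.0854;0 0 0.035 0 0.0854;0 0 0.02 0 0.0854;0 0 0 0 0.0854"}}

```text
t: 22.1
ee_pos: [0.5439, 0.2582, 0.1886]
tcp_rot: [0.128, 3.132, 0.008]
force: [0.2, 0.6, 0.5]
width: 0.0851
```

Request:
{"method": "servo_tool", "body": {"targets": "-0.002 -0.02 0 0 0.0854;-0.005 -0.04 0 0 0.0854;-0.006 -0.045 0 0 0.0854;-0.006 -0.048 0 0 0.0854;-0.006 -0.048 0 0 0.0854;-0.006 -0.048 0 0 0.0854;-0.006 -0.048 0 0 0.0854;-0.006 -0.048 0 0 0.0854;-0.006 -0.048 0 0 0.0854;-0.005 -0.045 0 0 0.0854;-0.004 -0.04 0 0 0.0854;-0.002 -0.03 0 0 0.0854"}}

```text
t: 23.3
ee_pos: [0.4794, -0.2535, 0.1823]
tcp_rot: [-0.133, -3.136, -0.001]
force: [0.9, -0.0, -0.2]
width: 0.0852
```

Request:
{"method": "servo_tool", "body": {"targets": "0 -0.012 0 0 0.0854;0 0 0 0 0.0854;0 0 0 0 0.0854;0 0 0 0 0.0854"}}

```text
t: 23.7
ee_pos: [0.4817, -0.262, 0.1835]
tcp_rot: [-0.128, -3.138, -0.001]
force: [0.2, 0.7, -0.6]
width: 0.0858
```

```bash
python3 wl.py w11
```

```text
ee [ 0.4817 -0.262   0.1835] rot [-0.1276 -3.1383 -0.0006] w 0.08576675252949334 t 23.7 F [ 0.191   0.7031 -0.5789]
jaw deg 175.34281473700432
red blob [281.8929 261.4286] 280 z90 0.03473844861803001 plane33 [ 0.4526 -0.1385  0.033 ]
yellow blob [283.1717 212.9313] 233 z90 0.03465152374135148 plane33 [ 0.4483 -0.2015  0.033 ]
green blob [287.7931 151.1264] 87 z90 0.03467380689130216 plane33 [ 0.4401 -0.2721  0.033 ]
blue blob [280.2712 305.4195] 236 z90 0.03459546062349807 plane33 [ 0.4575 -0.0742  0.033 ]
```

Run:
```python
from h import *
np.set_printoptions(precision=4,suppress=True)
o=r.get_obs(); c=r.camera("wrist"); P=cloud(c,o); Z=P[...,2]
m=(Z>.095)&(Z<.101); m[:100]=0; m[250:]=0
k,l,s,ce=cv2.connectedComponentsWithStats(m.astype(np.uint8))
for i in range(1,k):
  if s[i,4]>60:
    cc,rad=cv2.minEnclosingCircle(np.argwhere(l==i)[:,::-1].astype(np.float32)); print(cc,rad,onplane(c,cc,.098,o),s[i,4])
```

```text
(15.0, 113.5) 20.18053436279297 [[ 0.6736 -0.3372  0.098 ]] 95
(251.0, 169.88235473632812) 16.199655532836914 [[ 0.48   -0.2721  0.098 ]] 786
```

View pics/w11.png

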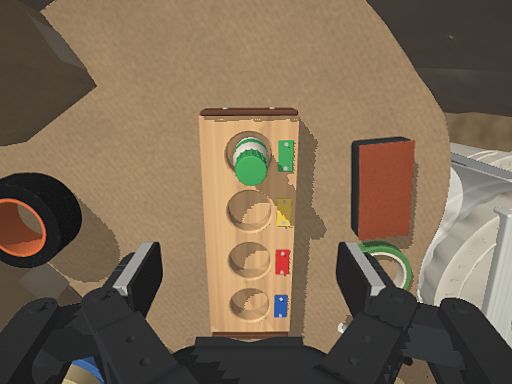

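The green cap at pixel (251,167) is at (0.4795, -0.2715). Gripping it.

Request:
{"method": "servo_tool", "body": {"targets": "-0.002 -0.0095 -0.01 0 0.0854;0 0 -0.03 0 0.0854;0 0 -0.03 0 0.0854;0 0 -0.03 0 0.0854;0 0 -0.017 0 0.0854;0 0 -0.009 0 0.0854;0 0 0 0 0.0854;0 0 0 0 0.05;0 0 0 0 0.02;0 0 0 0 0.02;0 0 0 0 0.02;0 0 0 0 0.02", "newtons": 30}}

```text
t: 25.0
ee_pos: [0.4802, -0.2727, 0.0586]
tcp_rot: [0.129, 3.138, -0.001]
force: [-0.8, 0.1, 4.3]
width: 0.0262
```

Request:
{"method": "servo_tool", "body": {"targets": "0 0 0 0 0.02;0 0 0 0 0.02;0 0 0 0 0.02"}}

```text
t: 25.3
ee_pos: [0.4803, -0.2728, 0.0586]
tcp_rot: [0.129, 3.138, -0.001]
force: [-1.5, 0.5, 5.8]
width: 0.0264
```

Run:
```python
from h import *
o=r.get_obs(); print(o["ee_pos"],o["width"],o["force"])
c=r.camera("scene"); cv2.imwrite("pics/s12.png",cv2.resize(c["image"][120:290,180:440],None,fx=3,fy=3)[:,:,::-1])
```

```text
[ 0.48027828 -0.27275635  0.05858603] 0.026386748729100743 [-1.48261298  0.48956902  5.78938439]
```

View pics/s12.png

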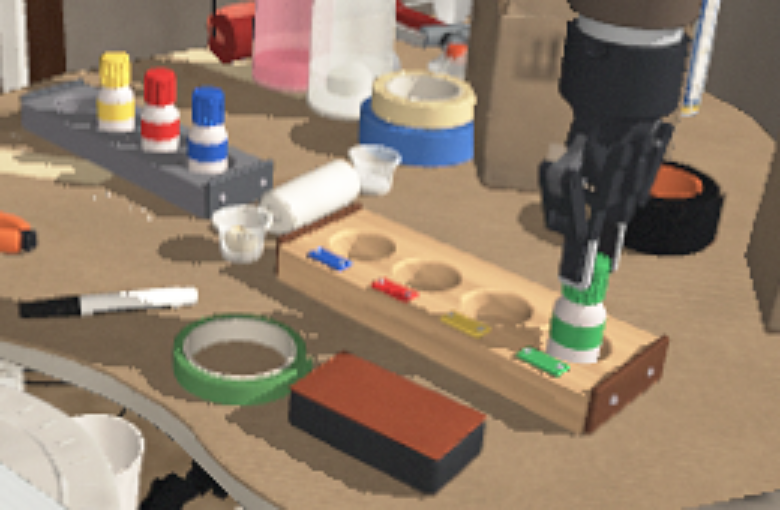

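Yellow, red and blue stand upright at crop pixels (116,95), (160,110) and (208,130). Green is gripped and goes to (0.547, 0.321).

Request:
{"method": "servo_tool", "body": {"targets": "0 0 0.01 0 0.02;0 0 0.025 0 0.02;0 0 0.035 0 0.02;0 0 0.03 0 0.02;0.002 0.015 0.015 0 0.02;0.004 0.035 0 0 0.02;0.005 0.045 0 0 0.02;0.005 0.048 0 0 0.02;0.006 0.048 0 0 0.02;0.006 0.048 0 0 0.02;0.006 0.048 0 0 0.02;0.006 0.048 0 0 0.02"}}

```text
t: 26.55
ee_pos: [0.5195, 0.0645, 0.1729]
tcp_rot: [-0.13, -3.139, -0.001]
force: [0.4, -0.2, -0.7]
width: 0.0265
```

Request:
{"method": "servo_tool", "body": {"targets": "0.005 0.048 0 0 0.02;0.005 0.048 0 0 0.02;0.005 0.048 0 0 0.02;0.005 0.045 0 0 0.02;0.004 0.035 0 0 0.02;0.002 0.025 0 0 0.02;0.001 0.01 0 0 0.02;0 0 0 0 0.02;0 0 0 0 0.02;0 0 0 0 0.02"}}

```text
t: 27.55
ee_pos: [0.5468, 0.3201, 0.1729]
tcp_rot: [-0.132, -3.138, 0.0]
force: [-0.2, -0.7, -0.4]
width: 0.0263
```

```bash
python3 wells.py w13
```

```text
ee [0.5468 0.3201 0.1729] rot [-0.1317 -3.1385  0.0004] w 0.026342581323702142 t 27.55 F [-0.1595 -0.7256 -0.4167]
jaw deg 175.19342837083647
red cap [0.537  0.1948 0.098 ] diam 0.03399249863674613 at px (249.0, 19.269229888916016)
red blob [  6.496  212.1802] 494 z90 0.05987869785452606 plane33 [0.8256 0.3502 0.033 ]
red blob [ 26.383  228.9468] 94 z90 0.026857802653061015 plane33 [0.8084 0.3724 0.033 ]
yellow cap [0.5415 0.2591 0.098 ] diam 0.02914375628462188 at px (250.0329132080078, 110.17721557617188)
hole [542.1 256.9] d 51.8 px [249.1905 102.1633]
```

View pics/w13.png

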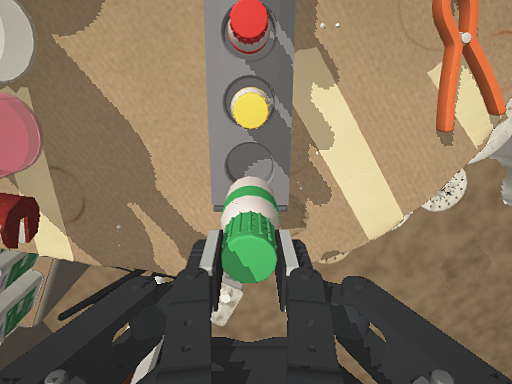

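Yellow sits within about 2 mm of its well centre. Lowering green.

Request:
{"method": "servo_tool", "body": {"targets": "0 0.0005 -0.01 0 0.02;0 0 -0.03 0 0.02;0 0 -0.03 0 0.02;0 0 -0.02 0 0.02;0 0 -0.012 0 0.02;0 0 -0.008 0 0.02;0 0 -0.002 0 0.02;0 0 -0.001 0 0.02;0 0 0 0 0.02"}}

```text
t: 28.5
ee_pos: [0.5474, 0.3225, 0.0607]
tcp_rot: [0.129, 3.137, 0.002]
force: [-0.4, -0.9, -1.1]
width: 0.027
```

Request:
{"method": "servo_tool", "body": {"targets": "0 0 -0.001 0 0.02;0 0 0 0 0.02;0 0 0 0 0.034;0 0 0 0 0.045;0 0 0 0 0.06;0 0 0 0 0.0854;0 0 0.01 0 0.0854;0 0 0.025 0 0.0854;0 0 0.035 0 0.0854;0 0 0.035 0 0.0854;0 0 0.02 0 0.0854;0 0 0 0 0.0854"}}

```text
t: 29.7
ee_pos: [0.5488, 0.3233, 0.1889]
tcp_rot: [0.129, 3.132, 0.009]
force: [-0.5, 0.9, -0.5]
width: 0.0852
```

Request:
{"method": "servo_tool", "body": {"targets": "-0.005 -0.03 0.01 0 0.0854;-0.006 -0.045 0.01 0 0.0854;-0.006 -0.048 0.01 0 0.0854;-0.006 -0.048 0 0 0.0854;-0.006 -0.048 0 0 0.0854;-0.006 -0.048 0 0 0.0854;-0.006 -0.048 0 0 0.0854;-0.006 -0.048 0 0 0.0854;-0.006 -0.048 0 0 0.0854;-0.005 -0.045 0 0 0.0854;-0.004 -0.04 0 0 0.0854;-0.002 -0.03 0 0 0.0854"}}

```text
t: 30.9
ee_pos: [0.4816, -0.2061, 0.2131]
tcp_rot: [-0.132, -3.137, -0.0]
force: [0.8, 0.5, -0.5]
width: 0.0852
```

Request:
{"method": "servo_tool", "body": {"targets": "0 -0.012 0 0 0.0854;0 0 0 0 0.0854;0 0 0 0 0.0854;0 0 0 0 0.0854;0 0 0 0 0.0854;0 0 0 0 0.0854"}}

```text
t: 31.5
ee_pos: [0.4831, -0.2152, 0.2138]
tcp_rot: [0.127, 3.139, 0.0]
force: [-0.1, 0.5, 0.1]
width: 0.0858
```

Run:
```python
from h import *
np.set_printoptions(precision=4,suppress=True)
c=r.camera("top"); im=c["image"]; P=cloud(c); Z=P[...,2]
cv2.imwrite("pics/t14.png",cv2.resize(im[130:215,110:380],None,fx=2.9,fy=2.9,interpolation=cv2.INTER_CUBIC)[:,:,::-1])
o=np.array([.5363,.2214]);y=np.array([.0811,.9967]);x=np.array([.9967,-.0811])
for n,m in colmask(im).items():
    m=m.copy(); m[:,:120]=0;m[:,240:]=0;m[:140]=0;m[200:]=0
    v,u=np.nonzero(m&(Z>.085))
    if len(u): p=onplane(c,(u.mean(),v.mean()),.098)[0]; print(n,len(u),p,"rack x,y",(p[:2]-o)@x,(p[:2]-o)@y,"z",np.median(Z[v,u]))
    else: print(n,"none")
c=r.camera("scene"); cv2.imwrite("pics/s14.png",cv2.resize(c["image"][120:290,180:440],None,fx=3,fy=3)[:,:,::-1])
```

```text
red 80 [0.534  0.1902 0.098 ] rack x,y 0.00022859383956406893 -0.031234443764388945 z 0.09730484458941113
yellow 73 [0.539  0.2558 0.098 ] rack x,y -7.096463378197499e-05 0.034494714502204496 z 0.09734013522541085
green 78 [0.5434 0.3184 0.098 ] rack x,y -0.0007979595568986437 0.09722268000076356 z 0.09744928072062198
blue 77 [0.5294 0.1242 0.098 ] rack x,y 0.0009593218041457205 -0.09741812317882022 z 0.09757725820742924
```

View pics/t14.png

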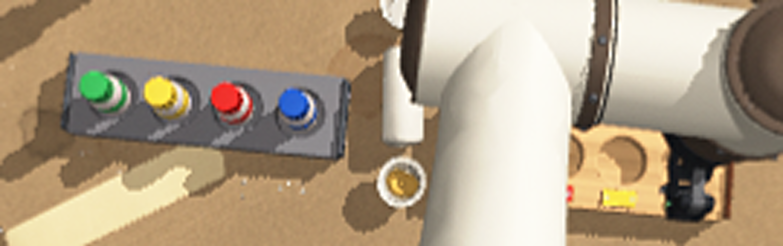

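View pics/s14.png

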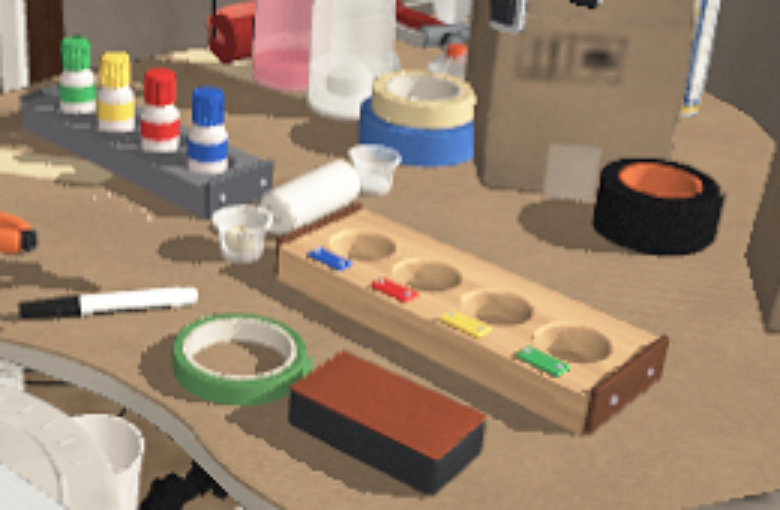

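Both views show green, yellow, red and blue upright in the grey rack from left to right, the reverse of the tags. They are within 2 mm of their wells, with cap tops at 97–98 mm. The arm is clear, so I'll hand in.

```bash
python3 -c "
from bench import r
print(r.hand_in())"
```

```text
the job is handed in; nothing more can be done
None
```

All four bottles are now in the grey rack in reverse order and the job is handed in, at about 31.5 s of the 112 s allowed. From left to right they stand green, yellow, red, blue; the tags on the wooden rack read blue, red, yellow, green.

- **Final position check:** the top camera put every cap within about 2 mm of its well centre in rack x and y. Cap tops were at 97.3–97.6 mm against 98 mm for a bottle standing on the well floor.
- **Upright and clear:** the scene view showed all four upright, and the gripper was open and well away from them.
- **What disagreed:** the wrist and top cameras placed the grey wells up to about 3 mm apart. I averaged the two for blue and relied mainly on the wrist view after that.
- **What I mended:** the first grip on blue was too high on the cap, so I opened the gripper, went 7 mm lower and gripped again before lifting.

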